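# Open the load valve one turn and start the test pump

## Robot

A 7-joint arm with a two-finger parallel gripper is mounted at the origin on the work surface. World frame = base frame: x ahead of the robot, y to its left, z up, the work surface at z = 0. Lengths are in m, angles in degrees, forces in N, time in s.
With the tool pointing down it reaches from about 0.425 to 0.875 m from the base axis. Payload 4.7 kg.
Tool frame: the origin (TCP) lies on the centre line of the jaws, within the pads' length; the fingertips stand 8 mm ahead of it and the grasp point (between the pads) lies 11 mm behind it; z points along the fingers, y is the direction in which the jaws open and shut (so a half turn about z gives the same grasp; the last joint's range is limited). The gripper opens to 87 mm and grips with 3 to 60 N. Pads are 19 mm wide; open, the fingers measure 117 mm over their backs; the gripper's body (75 mm by 190 mm) begins 51 mm behind the grasp point.
Start: joints at [75.808, 18.392, -4.016, 83.108, 1.295, 78.541, -3.26], TCP at [0.168, -0.628, 0.231] pointing down, gripper open.
Joint ranges: [-163.93, 163.93], [-17.29, 119.83], [-79.2, 71.16], [3.27, 140.29], [-89.18, 269.18], [5.43, 117.66], [-154.24, 154.24]. Speed limits (degrees/s): [147.25, 147.25, 180, 180, 180, 180, 180].

## Interface

Orientations are given as [roll, pitch, yaw] about the fixed x, y, z axes, in that order (R = Rz(yaw) Ry(pitch) Rx(roll)).
In Python, from cell import env gives the robot as it stands. The module is installed in compiled form; this text tells all that it offers.
- The arm moves only by the tool move_arm, never from a script. Its argument "steps" is a list of rows, each a list of 2 entries, a list of its own where there are three numbers: the shift along the tool's x, y, z in m, then the turn about the tool's z in rad. A call has 1 to 20 rows; each row is the pose to reach, as a shift and turn from the pose commanded when the call began, along the tool's axes at that moment; what a row does not reach only later rows make up. A row lasts 1/8 s, in which the tool goes at most 62.5 mm and 10.7 degrees, less where a joint would pass 70% of its speed; a pose out of reach is approached as far as the arm can. A call with a gripper value outside its range is refused whole. "hand" is the closure, from -1 (fully open) to 1 (shut), set as the call begins (left out, the last holds). The fingers move at their own pace and stop on an object; "squeeze" is the grip in N (left out, the last holds). Time passes only in rows, so rows that repeat a pose let the fingers close. It gives the time, the measured TCP pose, the force and the opening at its end, in the units of the state.
- env.get_obs(): the state, without advancing time (a new reading comes with each control period).
- env.read_camera(name): name is "scene" or "top" or "wrist"; returns (picture, depth): 384x512x3 uint8, red, green, blue; 384x512 float32, m along the optical axis (not along the pixel's ray), 0 where there is no reading.
- env.calibration(name): a dict with "intrinsics" (3x3 intrinsics, pixels), "position" and "orientation" of the camera in the world; the wrist camera has in their place "mount" (4x4, takes a point from camera to tool coordinates, whose origin is the TCP and whose axes are the flange's). Camera axes: x right, y up, looking along -z (the intrinsics and any distortion apply to the point x, -y, -z); pixel columns grow to the right and rows downward; lengths in m; the calibration is good to about 2 mm. The wrist camera is an equidistant fisheye: a pixel r from the principal point sees the ray r / f radians off the axis. A picture is of the moment at which its call begins: read the wrist's pose just before it. calibration takes no time and is no camera call.
- env.sign_off(): hands the job in, once; it reports no verdict.
Trained networks look in the newest picture that a camera, given by its name, has taken for a name from the list of things; names that differ only in an ending like _2 or _b are one class to them, and where a whole thing is asked for, a point or a joint stands for the part that bears it (a point fixed in the world has none). Each returns a list of dicts, best first, with "conf" (0 to 1); they miss things now and then, are a little off and sometimes report something else, mostly with a low value. They report only what shows in the picture. A call takes as long as a camera call. They do not tell look-alikes from the thing itself.
- env.cut_out(camera, query): "region" (384x512 bool, what is visible of it) and "uv" ([column, row] in pixels, amid what is visible of it).
The state is a dict: "time_s": time; "qpos": joint angles; "joint_velocities": joint speeds; "effort": joint torques, N m; "tool_pos": TCP position; "tool_rot": TCP orientation; "force": force on the tool from outside, world axes, zero at the start; "wrist_torque": the same for the moment, N m; "grip_width": finger opening in m.
Only numpy, scipy, OpenCV 4.12 (cv2) and the standard library are available. Lean on these libraries where they do the work, as an engineer would, in place of code of your own. Each camera call takes 0.05 s, during which the arm holds its last target. There are 200 camera calls.

## Task

The load valve on the hose-test stand is shut: with the fingertips against its upright handle, push the red hand wheel round through exactly one full turn, anticlockwise seen from above, so that the handle is back where it started and stays there. Only then start the pump by pressing the green button on the control box fully in and letting it come out again. Only push: do not grip or pinch the handle, do not press the red emergency stop, and leave the loose parts on the bench where they are.

Things in the scene. Friction and masses are not known exactly. Their poses are not given: they have to be found in the camera images.
- wheel (a joint): angle of the hand wheel in rad: 0 at the start (valve shut, against its stop), growing anticlockwise seen from above, 6.283 after one full turn; it can go on to four turns. The wheel is stiff (about 0.35 N m, roughly 5 N at the handle) and stays where it is left; it rises 3 mm per turn on its thread. Painted red, vertical axis, 162 mm over the rim, rim a round bar 18 mm thick, three spokes, hub 38 mm across.
- hub (a point): point on the wheel's axis at the height of the middle of the rim bar, about 185 mm above the bench. The rim's top is 9 mm above this point, the steel nut on the hub 13 mm above it.
- handle (a point): middle of the upright black revolving handle (a plastic grip 25 mm in diameter and 58 mm tall, free to spin about its own axis) that stands on the rim 72 mm from the wheel's axis. The point lies on the handle's axis; the handle's top is 28 mm above it, the grip's lower end 30 mm below it, the top of the rim 35 mm below it. Above one of the three spokes. Where it points when the valve is shut differs from start to start.
- valve: the hose-test stand, fixed to the bench: blue base plate 200 x 220 mm, 12 mm thick, carrying an aluminium block 90 mm square up to 82 mm high with the valve and its wheel above it. Origin on the bench under the wheel's axis; its x axis points away from the side with the two capped couplers, and the round pressure gauge (66 mm, top 141 mm above the bench) stands 100 mm to its +y side.
- console: the control box, fixed to the bench: 150 x 174 mm, black sloping top whose middle is 75 mm high and which leans 0.25 rad down towards the box's own -x side. Origin on the bench under its middle. On the lower half of the slope are the green start button (its +y side) and the red emergency stop (its -y side), 92 mm apart.
- start (a joint): travel of the green start button in m: 0 out, 0.006 fully in; about 5 N pushes it fully in, a spring brings it back.
- start_top (a point): middle of the top of the green start button, 30 mm in diameter. Its z axis is the button's own axis, pointing out of the sloping face, 0.25 rad off vertical; it is pressed along -z.
- estop (a joint): travel of the red emergency stop in m: 0 out, 0.006 fully in. Not to be pressed.
- estop_top (a point): middle of the top of the red emergency stop button, 38 mm in diameter, in a yellow collar.
- ferrule: loose steel hose ferrule, a sleeve 30 mm in diameter and 36 mm tall, standing on the stand's base plate; origin in the middle of its underside. To be left alone.
- plug: loose brass plug, 28 mm in diameter and 30 mm tall, standing on the stand's base plate; origin in the middle of its underside. To be left alone.
- fitting: loose steel hose fitting, 34 mm in diameter and 65 mm tall, standing on the bench before the control box; origin in the middle of its underside. To be left alone.
- spanner: loose open-ended spanner 200 mm long, lying on the bench between the test stand and the control box. To be left alone.
- oil: yellow oil can 60 mm in diameter and 130 mm tall, loose, at the back of the bench; origin in the middle of its underside. To be left alone.
- die: loose round crimping die set, dark steel, 72 mm in diameter and 48 mm tall, at the back of the bench; origin in the middle of its underside. To be left alone.
- bin: loose yellow bin 130 x 100 x 55 mm with small fittings, at the back of the bench; origin in the middle of its underside. To be left alone.
Things that resemble listed ones, but are neither listed nor needed, are in the scene too. What is meant by the console is not orange or purple, and is the larger of those in its own colour.

How it is judged (in metres and radians):
On the way, in this order (a step that is already met when the one before it is completed fails the run):
1. the hand wheel has been turned one full turn and stands still there (value of joint wheel between 6.083 and 6.483 rad and velocity of joint wheel between -0.05 and 0.05 rad/s), for 0.3 s.
2. the green start button is pressed in (value of joint start above 0.0045 m), for 0.05 s.
At the end, for the whole second after the job is handed in: The hand wheel stands still one turn from where it began (within 0.2 rad, or 11 degrees), the green button has been pressed (at least 4.5 mm) after that and is out again, and every loose part is within 25 mm of where it was (all of step 1 and value of joint start below 0.0015 m and distance of each of ferrule, plug, fitting, spanner, oil, die, bin from where it was at the start of the episode below 0.025 m); the robot touches nothing.
It fails at once if the pump is started before the valve is one turn open (value of joint start above 0.003 m and value of joint wheel below 6.083 rad).
It fails at once if the emergency stop is pressed (value of joint estop above 0.003 m).
It fails at once if the wheel or its handle is gripped, pinched or forced (more than 35 N from the fingers) (contact force between the fingers and wheel above 35 N).
It fails at once if a loose part is picked up, pushed away or knocked over (distance of any of ferrule, plug, fitting, spanner, oil, die, bin from where it was at the start of the episode above 0.025 m or angle between any of ferrule, plug, fitting, oil, die, bin's own z axis and vertical above 0.5 rad).
It also fails if it takes over 64 s, if anything falls off the work surface, if the arm or the gripper's body presses on something with over 40 N, if the wrist force passes 120 N, or if a joint passes its speed limit or range.

## Working session

There is one attempt and no reset: what is moved stays moved. The work goes in short steps, Python scripts to look and compute and a tool call to move; the robot and the scene stay as the last step left them, time stands still between calls to the robot, and variables do not carry over. Pictures are saved under pics/ and viewed, about 8 in all and at most 12, crops included, and the job is handed in when it is done.

Besides the shell and the picture viewer there is one more tool, called after "Request:" by a JSON object that holds its "method" and its "body". move_arm: Moves the arm, as the interface text tells. Its arguments: {"type":"object","properties":{"steps":{"type":"array"},"hand":{"type":"number"},"squeeze":{"type":"number"}},"required":["steps"]}

```bash
mkdir -p pics; cat > h.py <<'E'
import numpy as np,cv2
from cell import env
from scipy.spatial.transform import Rotation as R
def cal(n):
    c=env.calibration(n);o=np.array(c['orientation'],float)
    Rm=o if o.shape==(3,3) else R.from_euler('xyz',o,degrees=True).as_matrix() if o.size==3 else None
    return np.array(c['intrinsics']),np.array(c['position']),Rm
def pts(n,d,mask=None):
    K,p,Rm=cal(n)
    v,u=np.nonzero((d>0)&(mask if mask is not None else True))
    z=d[v,u]; c=np.c_[(u-K[0,2])/K[0,0]*z,-(v-K[1,2])/K[1,1]*z,-z]
    return c@Rm.T+p,u,v
E
python3 - <<'E'
from h import *
for n in('scene','top','wrist'):print(n,env.calibration(n))
print(env.get_obs())
ims=[]
for n in('scene','top'):
    im,d=env.read_camera(n);np.savez(n,im=im,d=d);ims.append(im)
    cv2.imwrite(f'pics/{n}.png',cv2.resize(im[:,:,::-1],(800,600)))
    for q in('wheel','handle','valve','console','start','start_top','estop','fitting','ferrule','plug'):
        for r in env.cut_out(n,q)[:3]:
            P,_,_=pts(n,d,r['region'])
            print(n,q,round(r['conf'],2),np.round(r['uv']),r['region'].sum(),np.median(P,0).round(3) if len(P) else None,P.max(0).round(3)if len(P) else None)
E
```

```text
scene {'intrinsics': array([[359.45586001,   0.        , 258.7009889 ],
       [  0.        , 359.45586001, 192.67354459],
       [  0.        ,   0.        ,   1.        ]]), 'position': array([ 1.28461314, -0.2541596 ,  0.71390206]), 'orientation': array([56.10980357,  0.38505289, 67.69853049])}
top {'intrinsics': array([[394.26484449,   0.        , 262.15783106],
       [  0.        , 394.26484449, 182.4323389 ],
       [  0.        ,   0.        ,   1.        ]]), 'position': array([0.36363526, 0.0751245 , 1.1646187 ]), 'orientation': array([  8.44113057,   0.25029221, -89.6940619 ])}
wrist {'intrinsics': array([[297.31863964,   0.        , 258.65877445],
       [  0.        , 297.31863964, 189.66735324],
       [  0.        ,   0.        ,   1.        ]]), 'mount': array([[ 2.14142180e-04,  9.69614849e-01,  2.44636462e-01,
         6.76221158e-02],
       [ 9.99999945e-01, -1.45442417e-04, -2.98888568e-04,
         1.95632262e-03],
       [-2.54226276e-04,  2.44636512e-01, -9.69614827e-01,
        -1.53431952e-01],
       [ 0.00000000e+00,  0.00000000e+00,  0.00000000e+00,
     
[... 2404 characters left out ...]
1. 227.] 3966 [0.399 0.49  0.078] [0.499 0.636 0.1  ]
top start 0.6 [152. 110.] 37 [0.741 0.399 0.062] [0.75  0.409 0.065]
top start 0.58 [190. 297.] 52 [0.219 0.273 0.065] [0.229 0.283 0.07 ]
top start 0.41 [193. 187.] 103 [0.501 0.271 0.091] [0.516 0.285 0.095]
top start_top 0.56 [ 88. 240.] 90 [0.364 0.541 0.091] [0.374 0.558 0.097]
top start_top 0.52 [153. 108.] 42 [0.741 0.4   0.062] [0.751 0.409 0.065]
top start_top 0.37 [188. 295.] 51 [0.22  0.274 0.065] [0.229 0.283 0.07 ]
top estop 0.74 [123. 236.] 162 [0.372 0.45  0.091] [0.391 0.47  0.1  ]
top estop 0.65 [226. 195.] 162 [0.488 0.18  0.091] [0.508 0.2   0.097]
top fitting 0.54 [196. 222.] 109 [0.415 0.278 0.028] [0.431 0.295 0.068]
```

View pics/top.png

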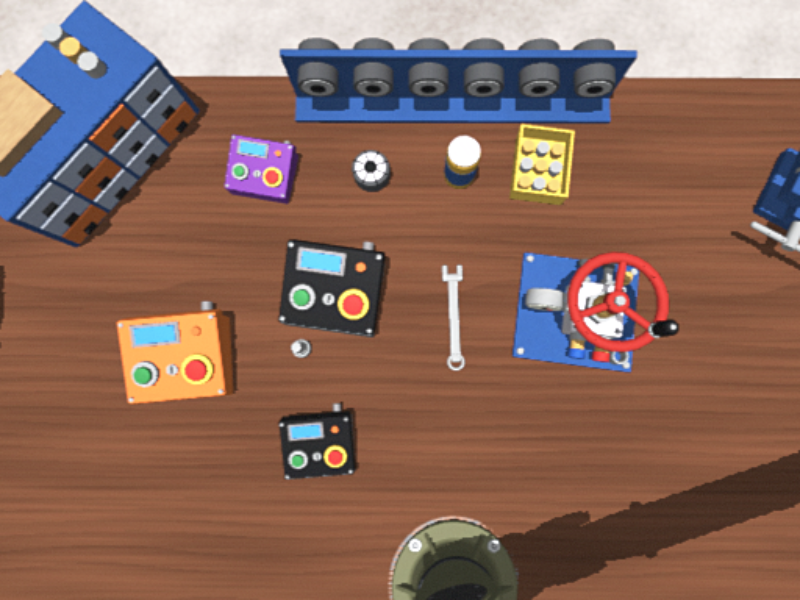

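View pics/scene.png

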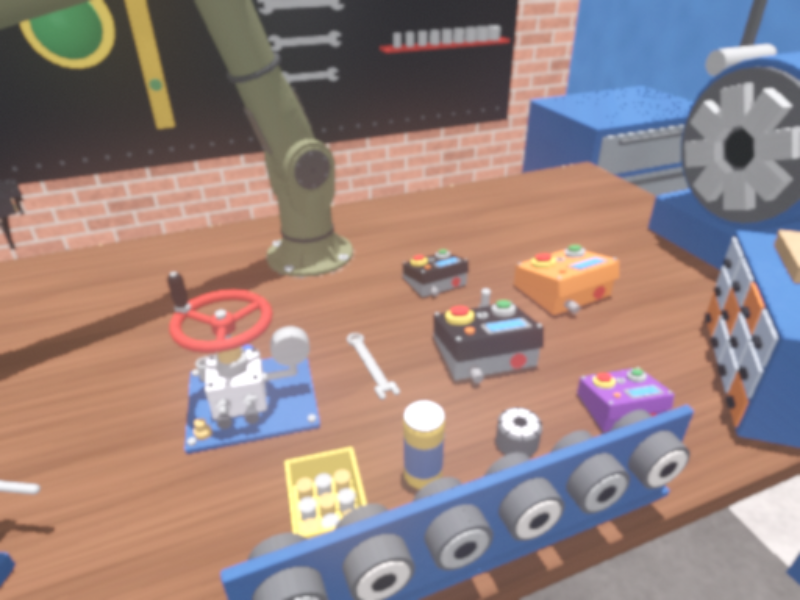

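```bash
python3 - <<'E'
from h import *
for n in('top','scene'):
    f=np.load(n+'.npz');im,d=f['im'],f['d']
    P,u,v=pts(n,d);hsv=cv2.cvtColor(im,cv2.COLOR_RGB2HSV)[v,u].astype(int);H,S,V=hsv.T
    near=np.hypot(P[:,0]-.48,P[:,1]+.26)<.13
    red=near&((H<8)|(H>172))&(S>130)&(P[:,2]>.17)&(P[:,2]<.21)
    Q=P[red];
    # fit circle to outer rim
    from scipy.optimize import least_squares
    r=least_squares(lambda q:(lambda rr:np.where(rr<.05,0,rr-.072))(np.hypot(Q[:,0]-q[0],Q[:,1]-q[1])),[.48,-.26],loss='soft_l1',f_scale=.004)
    print(n,'rim',len(Q),r.x,r.cost,np.percentile(Q[:,2],[5,50,95]))
    h=near&(P[:,2]>.205)
    print(' handle n',h.sum(),P[h].mean(0),P[h].min(0),P[h].max(0))
    t=near&(P[:,2]>.252); print(' top',t.sum(),P[t].mean(0),(P[t].min(0)+P[t].max(0))/2)
    g=(abs(P[:,0]-.5)<.2)&(abs(P[:,1]-.2)<.15)&(H>45)&(H<90)&(S>90)&(P[:,2]>.03)
    print(' green',g.sum(),P[g].mean(0),(P[g].min(0)+P[g].max(0))/2,np.ptp(P[g],0), u[g].mean(),v[g].mean())
    top=np.hypot(P[:,0]-.5,P[:,1]-.271)<.012
    print(' hi',P[top&g][:,2].max() if (top&g).any() else None)
E
```

```text
top rim 1576 [ 0.48412157 -0.24931203] 0.012901622591393408 [0.18336276 0.19167064 0.19594337]
 handle n 156 [ 0.43760674 -0.30213578  0.24458005] [ 0.4263869  -0.31669986  0.20552105] [ 0.45093029 -0.2942118   0.26177012]
 top 73 [ 0.43803588 -0.30584812  0.25689794] [ 0.4374214  -0.30642563  0.25700208]
 green 78 [0.5010013  0.27189916 0.09112402] [0.50117256 0.2717291  0.09064761] [0.02706346 0.02549727 0.00903113] 192.5 190.0
 hi 0.0951631757178315
scene rim 969 [ 0.49397133 -0.25147505] 0.006067621796959996 [0.18131994 0.18986649 0.19433684]
 handle n 206 [ 0.44865464 -0.30626604  0.2349746 ] [ 0.43539833 -0.31858566  0.20556693] [ 0.45437813 -0.2944902   0.25982624]
 top 41 [ 0.44490853 -0.30693194  0.25583256] [ 0.44306264 -0.3068233   0.25597199]<stdin>:16: RuntimeWarning: Mean of empty slice.
  ret = um.true_divide(
Traceback (most recent call last):
ValueError: zero-size array to reduction operation minimum which has no identity
```

The top view shows the wheel's hub at (620,300) and its handle at (668,328). The larger black console is at (333,288), with green at (301,297), E-stop at (353,304) and the fitting at (300,348). The orange, purple and small black boxes are decoys. The two hub fits differ by 10 mm, so I'll refine with plane back-projection.

```bash
cat >> h.py <<'E'
from scipy.optimize import least_squares
def plane(n,u,v,z):
    K,p,Rm=cal(n); c=np.c_[(u-K[0,2])/K[0,0],-(v-K[1,2])/K[1,1],-np.ones(len(u))]@Rm.T
    return p+c*((z-p[2])/c[:,2])[:,None]
def wheel(n,im,d,zr=.185):
    P,u,v=pts(n,d);H,S,V=cv2.cvtColor(im,cv2.COLOR_RGB2HSV)[v,u].astype(int).T
    near=np.hypot(P[:,0]-.487,P[:,1]+.25)<.13
    red=near&((H<8)|(H>172))&(S>130)&(P[:,2]>.165)
    Q=plane(n,u[red],v[red],zr)[:,:2]; c=np.array([.487,-.25])
    for i in range(8):
        r=np.hypot(*(Q-c).T); q=Q[(r>.055)&(r<.09)]
        c=least_squares(lambda x:np.hypot(*(q-x).T)-.072,c).x
    t=near&(P[:,2]>.247)&(S*V<8000*1.5)
    T=plane(n,u[t],v[t],zr+.072)
    h=near&(P[:,2]>.207); 
    # silhouette extents of whole handle
    T2=(T.max(0)+T.min(0))/2
    return c,len(q),T[:,:2].mean(0),T2[:2],t.sum(),P[h].mean(0)
E
python3 - <<'E'
from h import *
for n in('top','scene'):
    f=np.load(n+'.npz');im,d=f['im'],f['d'];c,k,T,T2,m,hm=wheel(n,im,d)
    print(n,c,k,'top',T,T2,m,'r',np.hypot(*(T-c)),'phi',np.degrees(np.arctan2(*(T-c)[::-1])),'hm',hm, np.degrees(np.arctan2(*(hm[:2]-c)[::-1])))
f=np.load('top.npz');a=f['im'][150:230,350:450];b=np.load('scene.npz')['im'][150:250,80:200]
cv2.imwrite('pics/crop.png',np.hstack([cv2.resize(a,(400,320),interpolation=0),cv2.resize(b,(384,320),interpolation=0)])[:,:,::-1])
E
```

```text
top [ 0.4851405  -0.25209739] 1220 top [ 0.43791233 -0.30394151] [ 0.43834123 -0.30419647] 87 r 0.07013068886237894 phi -132.3324150633538 hm [ 0.43759189 -0.30218082  0.24507979] -133.51276358412628
scene [ 0.48586839 -0.25135593] 739 top [ 0.45264203 -0.30547518] [ 0.45185626 -0.30475787] 54 r 0.06350499337051937 phi -121.5477310093342 hm [ 0.44861431 -0.3062991   0.23599071] -124.13914117990612
```

View pics/crop.png

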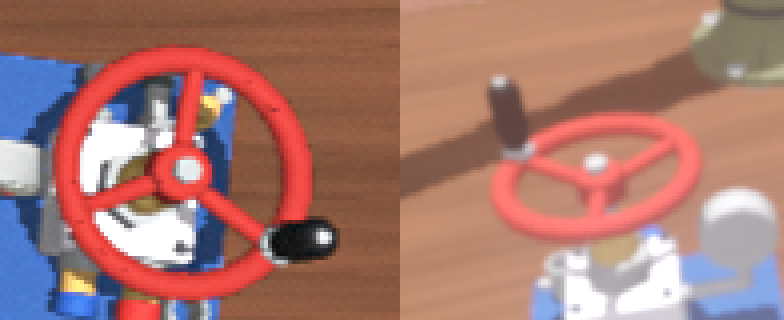

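The crop shows the handle over one spoke, with its top screw at about (323,238) in the left half and (498,83) in the right half. Next I'll take the handle angle from that and write the path planner.

```bash
cat >> h.py <<'E'
C=np.array([.4855,-.252])
def rows(path,p0=None,yaw0=None):
    """path: list of (x,y,z,yaw deg) world -> tool-axis rows from the present pose"""
    o=env.get_obs(); Rm=R.from_euler('xyz',o['tool_rot'],degrees=True).as_matrix()
    p0=o['tool_pos'] if p0 is None else np.array(p0)
    if yaw0 is None: yaw0=o['tool_rot'][2]
    Rm=R.from_euler('xyz',[180,0,yaw0],degrees=True).as_matrix()
    out=[]
    for x,y,z,w in path:
        s=Rm.T@(np.array([x,y,z])-p0); t=-np.radians((w-yaw0+180)%360-180 if abs(w-yaw0)>180 else w-yaw0)
        out.append([[round(float(a),3) for a in s],round(float(t),3)])
    print(str(out).replace(' ',''))
def pusher(phi,off,z,r=.072):
    f=np.radians(phi);t=np.array([-np.sin(f),np.cos(f)]);H=C+r*np.array([np.cos(f),np.sin(f)])
    return (*(H-off*t),z,phi+90)
E
python3 - <<'E'
from h import *
for n,u,v in(('top',430.75,209.5),('scene',110.6,176)):
    T=plane(n,np.array([u]),np.array([v]),.257)[0,:2]; print(n,T,np.hypot(*(T-C)),np.degrees(np.arctan2(*(T-C)[::-1])))
a=pusher(-130,.045,.31);print(a,pusher(-130,.045,.225))
rows([(.168,-.628,.31,15),(*a[:3],-40)])
E
```

```text
top [ 0.43720024 -0.30820732] 0.07410890362036346 -130.67294397852424
scene [ 0.44427355 -0.3068926 ] 0.0686499648142028 -126.90795273641007
(np.float64(0.40474729216221517), np.float64(-0.2782297574686721), 0.31, -40) (np.float64(0.40474729216221517), np.float64(-0.2782297574686721), 0.225, -40)
[[[-0.0,0.0,-0.079],0.0],[[0.319,-0.277,-0.079],0.96]]
```

Request:
{"method": "move_arm", "body": {"steps": [[[0, 0, -0.04], 0], [[0, 0, -0.079], 0], [[0.03, -0.03, -0.079], 0.1], [[0.07, -0.065, -0.079], 0.2], [[0.12, -0.1, -0.079], 0.35], [[0.16, -0.14, -0.079], 0.5], [[0.2, -0.175, -0.079], 0.65], [[0.24, -0.21, -0.079], 0.75], [[0.28, -0.245, -0.079], 0.87], [[0.319, -0.277, -0.079], 0.96], [[0.319, -0.277, -0.079], 0.96], [[0.319, -0.277, -0.079], 0.96], [[0.319, -0.277, -0.079], 0.96]], "hand": 1, "squeeze": 10}}

```text
time_s: 2.72
tool_pos: [0.4037, -0.2792, 0.3095]
tool_rot: [180.0, 0.0, -40.2]
force: [0.2, -0.3, -0.0]
grip_width: 0.0004
```

```bash
python3 - <<'E'
from h import *
o=env.get_obs();print({k:np.round(o[k],3) for k in('time_s','qpos','tool_pos','tool_rot','force','grip_width')})
rows([pusher(-129,.045,.225),pusher(-129,.024,.225)])
im,d=env.read_camera('wrist');cv2.imwrite('pics/w1.png',im[:,:,::-1])
im,d=env.read_camera('top');a=im[120:260,330:500];cv2.imwrite('pics/t1.png',cv2.resize(a,(680,560))[:,:,::-1])
E
```

```text
{'time_s': np.float64(2.725), 'qpos': array([ 52.231,  -1.975, -19.998,  97.111,  -0.658,  84.754, -97.847]), 'tool_pos': array([ 0.404, -0.279,  0.309]), 'tool_rot': array([ 1.79979e+02,  6.00000e-03, -4.01500e+01]), 'force': array([ 0.198, -0.313, -0.011]), 'grip_width': np.float64(0.0)}
[[[0.001,-0.001,0.084],-0.02],[[0.022,-0.001,0.084],-0.02]]
```

View pics/w1.png

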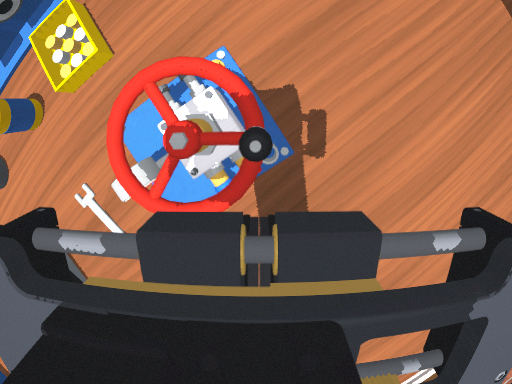

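The wrist view shows the closed pads at (260,250) and the handle straight ahead at (256,145), on the tool's +x side. I'll check its position with the fisheye model before descending.

```bash
python3 - <<'E'
from h import *
K=env.calibration('wrist')['intrinsics'];M=np.array(env.calibration('wrist')['mount']);o=env.get_obs()
Rm=R.from_euler('xyz',o['tool_rot'],degrees=True).as_matrix()
for nm,u,v,z in(('handle',257,144,.257),('nut',180,140,.198),('wheelctr',185,136,.187)):
    a=np.array([u-K[0,2],v-K[1,2]]);th=np.hypot(*a)/K[0,0];e=a/np.hypot(*a)
    c=np.array([e[0]*np.sin(th),-e[1]*np.sin(th),-np.cos(th)])
    ray=Rm@M[:3,:3]@c;p=o['tool_pos']+Rm@M[:3,3];P=p+ray*(z-p[2])/ray[2];print(nm,P,np.degrees(np.arctan2(*(P[:2]-C)[::-1])))
path=[pusher(-129+4.5*i,.022,.225) for i in range(1,21)]
rows(path,p0=pusher(-129,.022,.225)[:3],yaw0=-39)
E
```

```text
handle [ 0.44225992 -0.31018217  0.257     ] -126.61915222907011
nut [ 0.48699843 -0.25569352  0.198     ] -67.91794808411821
wheelctr [ 0.48781226 -0.25910887  0.187     ] -71.98214015628051
[[[0.006,0.002,0.0],-0.079],[[0.012,0.003,0.0],-0.157],[[0.017,0.003,0.0],-0.236],[[0.023,0.003,0.0],-0.314],[[0.029,0.003,0.0],-0.393],[[0.035,0.002,0.0],-0.471],[[0.041,0.001,0.0],-0.55],[[0.047,-0.001,-0.0],-0.628],[[0.052,-0.003,-0.0],-0.707],[[0.057,-0.006,-0.0],-0.785],[[0.062,-0.009,-0.0],-0.864],[[0.067,-0.012,-0.0],-0.942],[[0.072,-0.016,-0.0],-1.021],[[0.076,-0.02,-0.0],-1.1],[[0.08,-0.024,-0.0],-1.178],[[0.084,-0.029,-0.0],-1.257],[[0.087,-0.034,-0.0],-1.335],[[0.09,-0.039,-0.0],-1.414],[[0.092,-0.044,-0.0],-1.492],[[0.094,-0.05,-0.0],-1.571]]
```

The wrist measurement puts the handle at −129.3° with a 70.5 mm radius, which agrees with the top view. Next: descend and approach to near contact.

Request:
{"method": "move_arm", "body": {"steps": [[[0.001, 0, 0.03], -0.02], [[0.001, 0, 0.06], -0.02], [[0.001, 0, 0.084], -0.02], [[0.001, 0, 0.084], -0.02], [[0.008, 0, 0.084], -0.02], [[0.015, 0, 0.084], -0.02], [[0.018, 0, 0.084], -0.02], [[0.02, 0, 0.084], -0.02], [[0.022, 0, 0.084], -0.02], [[0.024, 0, 0.084], -0.02], [[0.024, 0, 0.084], -0.02]]}}

```text
time_s: 4.2
tool_pos: [0.4229, -0.293, 0.2255]
tool_rot: [-180.0, 0.0, -38.9]
force: [-0.7, 0.5, -0.2]
grip_width: 0.0005
```

```bash
sed -i 's/^C=.*/C=np.array([.486,-.2535])/' h.py; python3 - <<'E'
from h import *
o=env.get_obs();print(o['tool_pos'],o['tool_rot'],o['force'],o['time_s'])
im,d=env.read_camera('top');print(wheel('top',im,d))
cv2.imwrite('pics/t2.png',cv2.resize(im[110:260,330:500],(680,600))[:,:,::-1])
print(pusher(-129.3,.022,.225))
E
```

```text
[ 0.42294524 -0.29300761  0.22546988] [-1.79998923e+02  3.01813114e-02 -3.88530175e+01] [-0.70517781  0.51460314 -0.18913961] 4.2
(array([ 0.4851874, -0.2533076]), 989, array([ 0.4418898 , -0.38260979]), array([ 0.44996867, -0.3583346 ]), np.int64(6197), array([ 0.42149081, -0.24943493,  0.50099636]))
(np.float64(0.4233720925568332), np.float64(-0.2952821159025023), 0.225, -39.30000000000001)
```

View pics/t2.png

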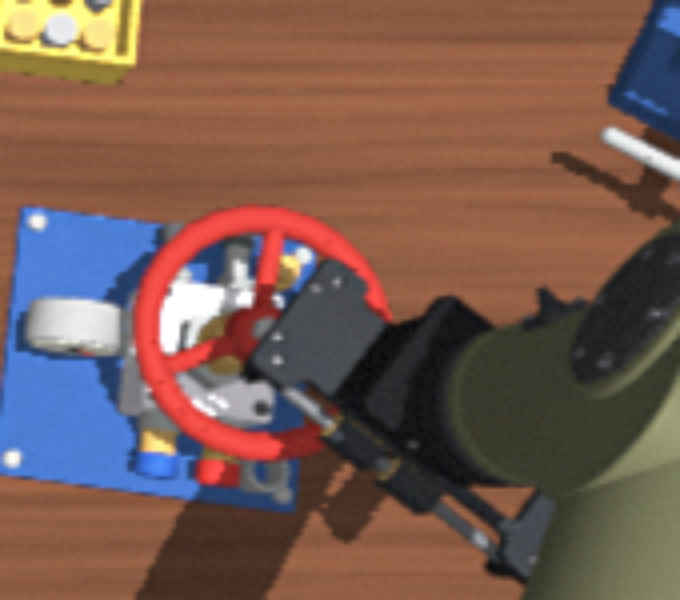

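The force now reads about 0.9 N along the tangent, so the fingertips are just touching. The camera view of the handle is blocked by the gripper, so I'll push by geometry, 90° at a time.

```bash
python3 - <<'E'
from h import *
rows([pusher(-129.3+a,.022,.2255) for a in np.r_[1,3,6,np.arange(10,91,80/16)]],yaw0=-38.9)
E
```

```text
[[[0.003,0.002,0.0],-0.01],[[0.006,0.003,0.0],-0.045],[[0.009,0.003,0.0],-0.098],[[0.015,0.004,0.0],-0.168],[[0.021,0.005,0.0],-0.255],[[0.028,0.005,0.0],-0.342],[[0.034,0.004,0.0],-0.429],[[0.041,0.003,0.0],-0.517],[[0.047,0.001,0.0],-0.604],[[0.053,-0.001,0.0],-0.691],[[0.059,-0.004,0.0],-0.778],[[0.065,-0.007,0.0],-0.866],[[0.07,-0.011,0.0],-0.953],[[0.075,-0.015,0.0],-1.04],[[0.08,-0.02,0.0],-1.127],[[0.084,-0.025,0.0],-1.215],[[0.088,-0.03,0.0],-1.302],[[0.091,-0.036,0.0],-1.389],[[0.094,-0.042,0.0],-1.477],[[0.096,-0.048,0.0],-1.564]]
```

Request:
{"method": "move_arm", "body": {"steps": [[[0.003, 0.001, 0], -0.01], [[0.006, 0.002, 0], -0.045], [[0.009, 0.003, 0], -0.098], [[0.015, 0.004, 0], -0.168], [[0.021, 0.005, 0], -0.255], [[0.028, 0.005, 0], -0.342], [[0.034, 0.004, 0], -0.429], [[0.041, 0.003, 0], -0.517], [[0.047, 0.001, 0], -0.604], [[0.053, -0.001, 0], -0.691]]}}

```text
time_s: 5.5
tool_pos: [0.4634, -0.3257, 0.2253]
tool_rot: [-179.9, 0.2, 0.9]
force: [-5.5, 1.9, 1.6]
grip_width: 0.0002
```

```bash
python3 - <<'E'
from h import *
o=env.get_obs();print(o['tool_pos'],o['tool_rot'],o['force'],o['time_s'])
yaw=-38.9+np.degrees(.691);print(yaw)
im,d=env.read_camera('wrist');cv2.imwrite('pics/w2.png',im[:,:,::-1])
rows([pusher(-129.3+a,.022,.2255) for a in np.arange(45,136,5)],p0=pusher(-129.3+40,.022,.2255)[:3],yaw0=yaw)
E
```

```text
[ 0.46343457 -0.32574539  0.22525546] [-179.94586201    0.2126567     0.89800145] [-5.48054893  1.85733125  1.63166783] 5.5
0.6913836435398864
[[[0.006,0.002,0.0],-0.087],[[0.013,0.003,0.0],-0.175],[[0.019,0.003,0.0],-0.262],[[0.026,0.003,0.0],-0.349],[[0.032,0.003,0.0],-0.436],[[0.039,0.001,0.0],-0.524],[[0.045,-0.0,-0.0],-0.611],[[0.051,-0.003,-0.0],-0.698],[[0.057,-0.006,-0.0],-0.786],[[0.063,-0.009,-0.0],-0.873],[[0.068,-0.013,-0.0],-0.96],[[0.073,-0.017,-0.0],-1.047],[[0.078,-0.022,-0.0],-1.135],[[0.082,-0.027,-0.0],-1.222],[[0.086,-0.032,-0.0],-1.309],[[0.089,-0.038,-0.0],-1.396],[[0.092,-0.044,-0.0],-1.484],[[0.094,-0.05,-0.0],-1.571],[[0.096,-0.056,-0.0],-1.658]]
```

View pics/w2.png

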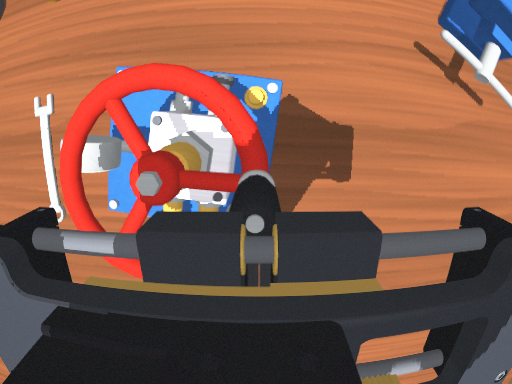

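The wrist view shows the handle at (256,205), held squarely against the pads, with its spoke level. The wheel turned about 40° at roughly 5.8 N, so I'll continue.

Request:
{"method": "move_arm", "body": {"steps": [[[0.006, 0.002, 0], -0.087], [[0.013, 0.003, 0], -0.175], [[0.019, 0.003, 0], -0.262], [[0.026, 0.003, 0], -0.349], [[0.032, 0.003, 0], -0.436], [[0.039, 0.001, 0], -0.524], [[0.045, 0, 0], -0.611], [[0.051, -0.003, 0], -0.698], [[0.057, -0.006, 0], -0.786], [[0.063, -0.009, 0], -0.873], [[0.068, -0.013, 0], -0.96], [[0.073, -0.017, 0], -1.047], [[0.078, -0.022, 0], -1.135], [[0.082, -0.027, 0], -1.222], [[0.086, -0.032, 0], -1.309], [[0.089, -0.038, 0], -1.396], [[0.092, -0.044, 0], -1.484], [[0.094, -0.05, 0], -1.571], [[0.096, -0.056, 0], -1.658]]}}

```text
time_s: 7.92
tool_pos: [0.5609, -0.2724, 0.2266]
tool_rot: [179.8, 0.3, 95.7]
force: [1.2, -4.2, 1.7]
grip_width: 0.0002
```

```bash
python3 - <<'E'
from h import *
o=env.get_obs();print(o['tool_pos'],o['tool_rot'],o['qpos'],o['force'],o['time_s']);print(pusher(-129.3+135,.022,.225))
yaw=.69+np.degrees(1.658);p0=pusher(-129.3+135,.022,.2255)[:3]
rows([pusher(-129.3+a,.022,.2255) for a in np.arange(140,231,5)],p0=p0,yaw0=yaw)
E
```

```text
[ 0.56090629 -0.27240872  0.22657208] [179.83682387   0.34747913  95.67936338] [ 52.53086013  18.55460965 -36.42166359  86.76616598  11.39470991
  78.05979874  20.90638888] [ 1.24415371 -4.17214062  1.71445813] 7.925
(np.float64(0.5598290355315683), np.float64(-0.268240200557605), 0.225, 95.69999999999999)
[[[0.006,0.002,0.0],-0.088],[[0.013,0.003,0.0],-0.175],[[0.019,0.003,0.0],-0.262],[[0.026,0.003,0.0],-0.349],[[0.032,0.003,0.0],-0.437],[[0.039,0.001,0.0],-0.524],[[0.045,-0.0,-0.0],-0.611],[[0.051,-0.003,-0.0],-0.698],[[0.057,-0.006,-0.0],-0.786],[[0.063,-0.009,-0.0],-0.873],[[0.068,-0.013,-0.0],-0.96],[[0.073,-0.017,-0.0],-1.047],[[0.078,-0.022,-0.0],-1.135],[[0.082,-0.027,-0.0],-1.222],[[0.086,-0.032,-0.0],-1.309],[[0.089,-0.038,-0.0],-1.397],[[0.092,-0.044,-0.0],-1.484],[[0.094,-0.05,-0.0],-1.571],[[0.096,-0.056,-0.0],-1.658]]
```

Request:
{"method": "move_arm", "body": {"steps": [[[0.006, 0.002, 0], -0.087], [[0.013, 0.003, 0], -0.175], [[0.019, 0.003, 0], -0.262], [[0.026, 0.003, 0], -0.349], [[0.032, 0.003, 0], -0.436], [[0.039, 0.001, 0], -0.524], [[0.045, 0, 0], -0.611], [[0.051, -0.003, 0], -0.698], [[0.057, -0.006, 0], -0.786], [[0.063, -0.009, 0], -0.873], [[0.068, -0.013, 0], -0.96], [[0.073, -0.017, 0], -1.047], [[0.078, -0.022, 0], -1.135], [[0.082, -0.027, 0], -1.222], [[0.086, -0.032, 0], -1.309], [[0.089, -0.038, 0], -1.396], [[0.092, -0.044, 0], -1.484], [[0.094, -0.05, 0], -1.571], [[0.096, -0.056, 0], -1.658]]}}

```text
time_s: 10.3
tool_pos: [0.4982, -0.1774, 0.2272]
tool_rot: [-179.9, 0.5, -169.1]
force: [5.1, 2.0, 2.2]
grip_width: 0.0005
```

```bash
python3 - <<'E'
from h import *
o=env.get_obs();print(o['tool_pos'],o['tool_rot'],o['qpos'],o['force'],o['time_s']);print(pusher(-129.3+230,.022,.225))
im,d=env.read_camera('wrist');cv2.imwrite('pics/w3.png',im[:,:,::-1])
E
```

```text
[ 0.49819308 -0.17741879  0.22722881] [-179.91953741    0.45342361 -169.06531054] [ 66.14155948   7.64146998 -52.84559195  99.44657827   6.16455735
  75.55283958 112.98016595] [5.06583434 2.04888941 2.15822571] 10.3
(np.float64(0.494249485216198), np.float64(-0.17866721311037703), 0.225, 190.7)
```

View pics/w3.png

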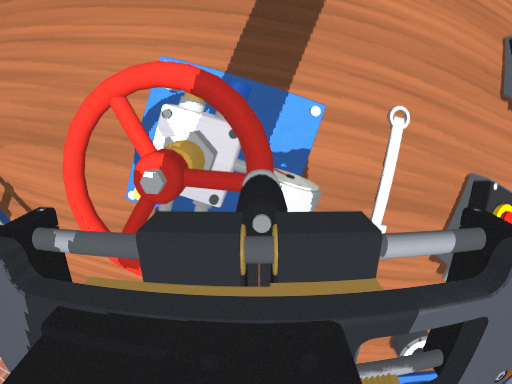

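The handle is still square on the pads at (262,205), and the spoke is nearly level at about 226°. Joint 7 is at 113° and nearing its limit. I'll back off, lift, unwind half a turn and re-engage with the opposite pad edge.

Request:
{"method": "move_arm", "body": {"steps": [[[-0.008, 0, 0], 0], [[-0.02, 0, 0], 0], [[-0.025, 0, -0.03], 0], [[-0.025, 0, -0.06], 0.16], [[-0.025, 0, -0.06], 0.33], [[-0.025, 0, -0.06], 0.5], [[-0.025, 0, -0.06], 0.67], [[-0.025, 0, -0.06], 0.84], [[-0.025, 0, -0.06], 1.01], [[-0.025, 0, -0.06], 1.18], [[-0.025, 0, -0.06], 1.35], [[-0.025, 0, -0.06], 1.52], [[-0.025, 0, -0.06], 1.69], [[-0.025, 0, -0.06], 1.86], [[-0.025, 0, -0.06], 2.03], [[-0.025, 0, -0.06], 2.2], [[-0.025, 0, -0.06], 2.37], [[-0.025, 0, -0.06], 2.54], [[-0.025, 0, -0.06], 2.71], [[-0.025, 0, -0.06], 2.88]]}}

```text
time_s: 12.85
tool_pos: [0.5199, -0.174, 0.2846]
tool_rot: [-179.9, 0.1, 25.3]
force: [0.2, 0.7, -0.3]
grip_width: 0.0005
```

Request:
{"method": "move_arm", "body": {"steps": [[[0, 0, 0], 0.13], [[0, 0, 0], 0.26], [[0, 0, 0], 0.26]]}}

```text
time_s: 13.22
tool_pos: [0.5199, -0.1739, 0.2848]
tool_rot: [-180.0, 0.1, 10.9]
force: [-0.5, -0.4, 1.0]
grip_width: 0.0004
```

```bash
python3 - <<'E'
from h import *
o=env.get_obs();print(o['tool_pos'],o['tool_rot'],o['qpos'],o['force'],o['time_s']);
im,d=env.read_camera('top');im2,d2=env.read_camera('scene')
print(wheel('top',im,d)[:2],wheel('scene',im2,d2))
cv2.imwrite('pics/t3.png',np.hstack([cv2.resize(im[140:240,340:460],(396,330)),cv2.resize(im2[140:240,70:190],(396,330))])[:,:,::-1])
E
```

```text
[ 0.51988391 -0.17387918  0.28477641] [-1.79959089e+02  6.30621226e-02  1.08757586e+01] [ 50.51350875   7.27389097 -37.91346476  91.80332499   4.48801754
  82.54345499 -66.88939063] [-0.48300112 -0.36462583  1.02123201] 13.225
(array([ 0.4853265 , -0.25174396]), 326) (array([ 0.48346573, -0.25193318]), 868, array([-0.7112091 , -0.05761141]), array([-1.60042885,  0.12848163]), np.int64(6596), array([ 0.54497153, -0.18263443,  0.48796835]))
```

View pics/t3.png

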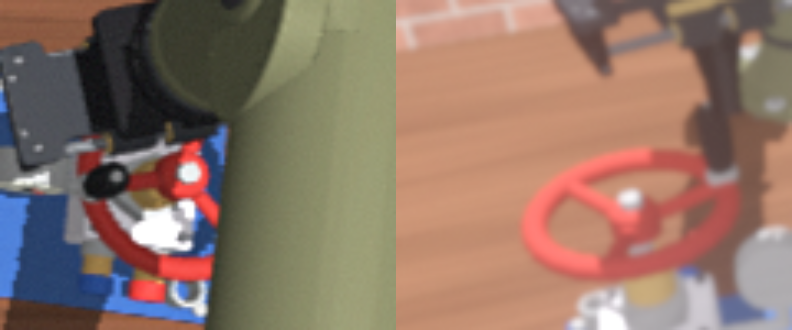

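The top crop (left) shows the handle at (105,180), straight to the +y side of the hub, clear of the lifted fingers. I'll measure its angle and plan the second part.

```bash
python3 - <<'E'
from h import *
T=plane('top',np.array([371.8]),np.array([194.3]),.259)[0,:2]; print(T,T-C,np.degrees(np.arctan2(*(T-C)[::-1])),'start was',np.degrees(np.arctan2(*(np.array([.4372,-.3082])-C)[::-1])))
f=98.
def pb(a,off=.022,z=.2265): x,y,z,w=pusher(f+a,off,z);return (x,y,z,w-180)
rows([pb(0,.045),pb(0,.03),pb(0,.022)])
rows([pb(a) for a in np.arange(5,96,5)],p0=pb(0)[:3],yaw0=pb(0)[3])
E
```

```text
[ 0.47149346 -0.17351402] [-0.01450654  0.07998598] 100.27963152965638 start was -131.73739471984973
[[[0.0,0.002,0.058],0.051],[[-0.015,0.001,0.058],0.051],[[-0.023,0.001,0.058],0.051]]
[[[-0.006,-0.002,-0.0],-0.087],[[-0.013,-0.003,-0.0],-0.175],[[-0.019,-0.003,-0.0],-0.262],[[-0.026,-0.003,-0.0],-0.349],[[-0.032,-0.003,-0.0],-0.436],[[-0.039,-0.001,-0.0],-0.524],[[-0.045,0.0,0.0],-0.611],[[-0.051,0.003,0.0],-0.698],[[-0.057,0.006,0.0],-0.785],[[-0.063,0.009,0.0],-0.873],[[-0.068,0.013,0.0],-0.96],[[-0.073,0.017,0.0],-1.047],[[-0.078,0.022,0.0],-1.134],[[-0.082,0.027,0.0],-1.222],[[-0.086,0.032,0.0],-1.309],[[-0.089,0.038,0.0],-1.396],[[-0.092,0.044,0.0],-1.484],[[-0.094,0.05,0.0],-1.571],[[-0.096,0.056,0.0],-1.658]]
```

Request:
{"method": "move_arm", "body": {"steps": [[[0, 0.002, 0.025], 0.03], [[0, 0.002, 0.05], 0.05], [[0, 0.002, 0.058], 0.05], [[-0.008, 0.001, 0.058], 0.05], [[-0.014, 0.001, 0.058], 0.05], [[-0.018, 0.001, 0.058], 0.05], [[-0.021, 0.001, 0.058], 0.05], [[-0.023, 0.001, 0.058], 0.05], [[-0.025, 0.001, 0.058], 0.05]]}}

```text
time_s: 14.45
tool_pos: [0.4967, -0.1786, 0.2283]
tool_rot: [-180.0, -0.2, 8.0]
force: [4.4, 2.9, 1.7]
grip_width: 0.0002
```

Request:
{"method": "move_arm", "body": {"steps": [[[-0.006, -0.002, 0], -0.087], [[-0.013, -0.003, 0], -0.175], [[-0.019, -0.003, 0], -0.262], [[-0.026, -0.003, 0], -0.349], [[-0.032, -0.003, 0], -0.436], [[-0.039, -0.001, 0], -0.524], [[-0.045, 0, 0], -0.611], [[-0.051, 0.003, 0], -0.698], [[-0.057, 0.006, 0], -0.785], [[-0.063, 0.009, 0], -0.873], [[-0.068, 0.013, 0], -0.96], [[-0.073, 0.017, 0], -1.047], [[-0.078, 0.022, 0], -1.134], [[-0.082, 0.027, 0], -1.222], [[-0.086, 0.032, 0], -1.309], [[-0.089, 0.038, 0], -1.396], [[-0.092, 0.044, 0], -1.484]]}}

```text
time_s: 16.58
tool_pos: [0.4108, -0.2338, 0.228]
tool_rot: [180.0, -0.2, 93.3]
force: [1.0, 7.2, 3.5]
grip_width: 0.0001
```

```bash
python3 - <<'E'
from h import *
o=env.get_obs();print(o['tool_pos'],o['tool_rot'],o['force'],o['time_s'])
q=o['tool_pos'][:2]-C;print('phi',np.degrees(np.arctan2(q[1],q[0]))+17,np.hypot(*q))
phi=np.degrees(np.arctan2(q[1],q[0]))%360+17
pe=pusher(229.1,.022,.227);print(pe)
def pb(p): x,y,z,w=pusher(p,.022,o['tool_pos'][2]);return (x,y,z,w-180)
p0=pb(phi);rows([pb(p) for p in np.r_[np.arange(phi+4,226,4),226,227.5,229.1]],p0=p0[:3],yaw0=o['tool_rot'][2]);print(phi)
E
```

```text
[ 0.41078817 -0.23375294  0.2279614 ] [ 1.79960786e+02 -1.52769563e-01  9.32723486e+01] [1.02148216 7.15811672 3.53821879] 16.575
phi 182.2888767810211 0.07776095352438653
(np.float64(0.42222988509066345), np.float64(-0.29351715187828853), 0.227, 319.1)
[[[-0.005,-0.001,-0.0],-0.053],[[-0.01,-0.003,-0.0],-0.122],[[-0.015,-0.003,-0.0],-0.192],[[-0.021,-0.004,-0.0],-0.262],[[-0.026,-0.004,-0.0],-0.332],[[-0.031,-0.003,-0.0],-0.402],[[-0.036,-0.003,-0.0],-0.472],[[-0.041,-0.001,-0.0],-0.541],[[-0.047,0.0,0.0],-0.611],[[-0.051,0.002,0.0],-0.681],[[-0.056,0.004,0.0],-0.746],[[-0.058,0.005,0.0],-0.772],[[-0.06,0.006,0.0],-0.8]]
182.2888767810211
```

Request:
{"method": "move_arm", "body": {"steps": [[[-0.005, -0.001, 0], -0.053], [[-0.01, -0.002, 0], -0.122], [[-0.015, -0.003, 0], -0.192], [[-0.021, -0.003, 0], -0.262], [[-0.026, -0.003, 0], -0.332], [[-0.031, -0.003, 0], -0.402], [[-0.036, -0.002, 0], -0.472], [[-0.041, 0, 0], -0.541], [[-0.047, 0.002, 0], -0.611], [[-0.051, 0.004, 0], -0.681], [[-0.055, 0.006, 0], -0.74], [[-0.057, 0.007, 0], -0.772], [[-0.058, 0.008, 0], -0.785], [[-0.058, 0.008, 0], -0.785]]}}

```text
time_s: 18.32
tool_pos: [0.4205, -0.2925, 0.2274]
tool_rot: [-180.0, -0.1, 138.0]
force: [-3.0, 4.3, 2.6]
grip_width: 0.0002
```

Request:
{"method": "move_arm", "body": {"steps": [[[-0.001, 0, 0], 0], [[-0.002, 0, 0], 0], [[-0.002, 0, 0], 0], [[0.01, 0, 0], 0], [[0.025, 0, 0], 0], [[0.03, 0, -0.03], 0], [[0.03, 0, -0.07], 0], [[0.05, -0.02, -0.11], 0], [[0.09, -0.06, -0.11], 0], [[0.13, -0.1, -0.11], 0], [[0.13, -0.14, -0.11], 0], [[0.13, -0.18, -0.11], 0], [[0.13, -0.22, -0.11], 0], [[0.13, -0.22, -0.11], 0]]}}

```text
time_s: 20.08
tool_pos: [0.1743, -0.3709, 0.3372]
tool_rot: [-180.0, 0.0, 137.6]
force: [0.5, 0.2, -0.3]
grip_width: 0.0002
```

```bash
python3 - <<'E'
from h import *
o=env.get_obs();print(o['tool_pos'],o['tool_rot'],o['qpos'],o['time_s'])
im,d=env.read_camera('top');im2,d2=env.read_camera('scene')
print(wheel('top',im,d),wheel('scene',im2,d2))
cv2.imwrite('pics/t4.png',np.hstack([cv2.resize(im[150:230,350:450],(400,320),interpolation=0),cv2.resize(im2[150:250,80:200],(384,320),interpolation=0)])[:,:,::-1])
E
```

```text
[ 0.17425209 -0.37089265  0.33721339] [-1.79980170e+02  1.94425386e-02  1.37600214e+02] [ 72.11291097 -12.6410947   -9.03531347 103.43025409  -1.95820448
  89.03425067 110.92549062] 20.075
(array([ 0.48548121, -0.25310352]), 1230, array([ 0.43753395, -0.30397815]), array([ 0.43720301, -0.30419647]), np.int64(89), array([ 0.43669062, -0.30159644,  0.24685735])) (array([ 0.48196107, -0.2509955 ]), 779, array([ 0.44938319, -0.30529312]), array([ 0.44879687, -0.30458537]), np.int64(62), array([ 0.44800062, -0.30577851,  0.23802449]))
```

View pics/t4.png

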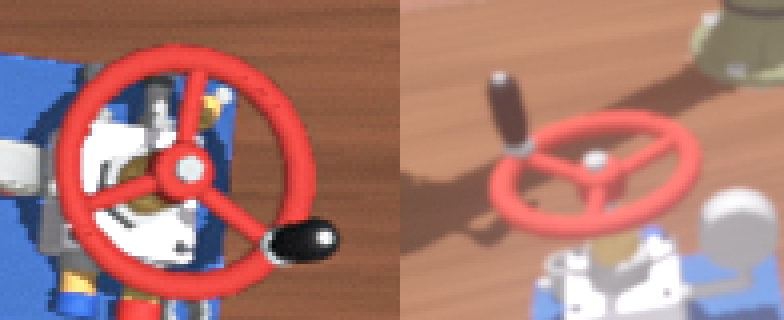

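The crop matches the starting one: screw at (323,238) left and about (498,78) right. The handle is back within about 1° and still. Now I'll measure the button precisely.

```bash
python3 - <<'E'
from h import *
for n in('top','scene'):
    f=np.load(n+'.npz');im,d=f['im'],f['d']
    P,u,v=pts(n,d);H,S,V=cv2.cvtColor(im,cv2.COLOR_RGB2HSV)[v,u].astype(int).T
    nb=np.hypot(P[:,0]-.502,P[:,1]-.271)<.025
    g=nb&(H>45)&(H<90)&(S>60)
    if g.sum()>5:
        Q=plane(n,u[g],v[g],.0915);print(n,g.sum(),Q.mean(0),np.ptp(Q,0),P[g].mean(0))
    if n=='top':
        box=(abs(P[:,0]-.52)<.06)&(abs(P[:,1]-.225)<.08)&(V<60)&(P[:,2]>.05)
        A=np.c_[P[box][:,:2],np.ones(box.sum())];w=np.linalg.lstsq(A,P[box][:,2],rcond=None)[0];
        print('face slope',w,np.arctan(np.hypot(*w[:2])),np.degrees(np.arctan2(w[1],w[0])),'face z at btn',w@[.502,.271,1])
        r=np.hypot(P[:,0]-.5015,P[:,1]-.272)
        for a,b in((0,.008),(.008,.013),(.015,.019),(.019,.023),(.023,.03)):
            k=(r>=a)&(r<b);h=(P[k][:,2]-A[:0].sum()-np.c_[P[k][:,:2],np.ones(k.sum())]@w);print(a,b,np.percentile(h,[10,50,90]).round(4))
rows([(.174,-.371,.337,137.6),(.36,-.27,.337,120),(.46,0,.3,100),(.47,.2,.2,85),(.491,.274,.13,82)])
E
```

```text
top 87 [0.50086614 0.27218939 0.0915    ] [0.02771729 0.02507953 0.        ] [0.50097342 0.27236701 0.09055863]
face slope [ 0.25320183 -0.03614515 -0.04845105] 0.2504006313732128 -8.12421615958949 face z at btn 0.0688609306814146
0 0.008 [0.0204 0.0222 0.0253]
0.008 0.013 [0.021  0.0226 0.0238]
0.015 0.019 [0.0098 0.0119 0.0151]
0.019 0.023 [-0.0004  0.0109  0.0147]
0.023 0.03 [-0.0027  0.0002  0.0042]
scene 31 [0.50848201 0.26957473 0.0915    ] [2.26732280e-02 2.27086679e-02 2.22044605e-16] [0.5083751  0.26963858 0.091415  ]
[[[0.001,-0.003,0.0],0.005],[[-0.069,0.196,0.0],0.313],[[0.037,0.464,0.037],0.662],[[0.164,0.619,0.137],0.924],[[0.198,0.688,0.207],0.976]]
```

The button stands 22 mm proud of the face, 11 mm above its collar, and the slope is 0.25 rad, which matches. Moving over it at safe height.

Request:
{"method": "move_arm", "body": {"steps": [[[-0.03, 0.04, 0], 0.05], [[-0.05, 0.09, 0], 0.15], [[-0.06, 0.14, 0], 0.22], [[-0.068, 0.196, 0], 0.31], [[-0.045, 0.25, 0], 0.4], [[-0.025, 0.3, 0], 0.46], [[-0.005, 0.35, 0], 0.52], [[0.015, 0.4, 0.01], 0.6], [[0.037, 0.45, 0.025], 0.66], [[0.065, 0.49, 0.04], 0.73], [[0.095, 0.53, 0.06], 0.8], [[0.125, 0.57, 0.09], 0.86], [[0.15, 0.61, 0.12], 0.92], [[0.175, 0.65, 0.15], 0.976], [[0.195, 0.686, 0.18], 0.976], [[0.196, 0.686, 0.207], 0.976], [[0.196, 0.686, 0.207], 0.976], [[0.196, 0.686, 0.207], 0.976], [[0.196, 0.686, 0.207], 0.976]]}}

```text
time_s: 22.55
tool_pos: [0.492, 0.2707, 0.1321]
tool_rot: [179.8, -0.0, 82.0]
force: [-0.2, 0.4, 0.1]
grip_width: 0.0002
```

```bash
python3 - <<'E'
from h import *
o=env.get_obs();print(o['tool_pos'],o['tool_rot'],o['force'],o['time_s'])
rows([(.494,.273,.13,82),(.494,.273,.103,82),(.494,.273,.094,82)])
im,d=env.read_camera('wrist');cv2.imwrite('pics/w4.png',im[:,:,::-1])
E
```

```text
[0.49203822 0.27074029 0.13211562] [ 1.79842414e+02 -2.53823348e-02  8.19534897e+01] [-0.17279708  0.35926166  0.13329534] 22.55
[[[0.003,0.002,0.002],-0.001],[[0.003,0.002,0.029],-0.001],[[0.003,0.002,0.038],-0.001]]
```

View pics/w4.png

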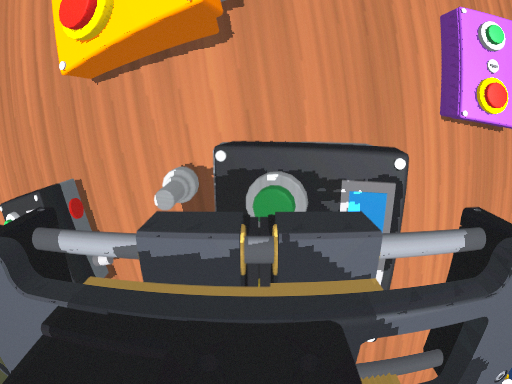

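The wrist view shows the green button at (273,200), just ahead and slightly to the +x side of the pads at col 259, as planned. The fitting at (180,185) is clear. Pressing slowly.

Request:
{"method": "move_arm", "body": {"steps": [[[0.002, 0.002, 0.01], 0], [[0.003, 0.002, 0.02], 0], [[0.003, 0.002, 0.026], 0], [[0.003, 0.002, 0.029], 0], [[0.003, 0.002, 0.031], 0], [[0.003, 0.002, 0.033], 0], [[0.003, 0.002, 0.033], 0]]}}

```text
time_s: 23.48
tool_pos: [0.4937, 0.2739, 0.0978]
tool_rot: [180.0, -0.0, 82.0]
force: [0.6, -0.8, 1.1]
grip_width: 0.0008
```

Request:
{"method": "move_arm", "body": {"steps": [[[0, 0, 0.001], 0], [[0, 0, 0.002], 0], [[0, 0, 0.003], 0], [[0, 0, 0.003], 0]]}}

```text
time_s: 23.98
tool_pos: [0.4941, 0.2738, 0.0948]
tool_rot: [179.9, -0.0, 82.0]
force: [1.4, -0.3, 4.3]
grip_width: 0.0006
```

Request:
{"method": "move_arm", "body": {"steps": [[[0, 0, 0.001], 0], [[0, 0, 0.002], 0], [[0, 0, 0.002], 0]]}}

```text
time_s: 24.35
tool_pos: [0.4939, 0.2739, 0.0928]
tool_rot: [179.9, -0.0, 82.0]
force: [2.0, 0.1, 6.4]
grip_width: 0.0003
```

Request:
{"method": "move_arm", "body": {"steps": [[[0, 0, 0.001], 0], [[0, 0, 0.0015], 0], [[0, 0, 0.0015], 0], [[0, 0, 0.0015], 0]]}}

```text
time_s: 24.85
tool_pos: [0.494, 0.274, 0.0925]
tool_rot: [179.9, 0.0, 82.0]
force: [-0.5, -2.7, 13.8]
grip_width: 0.0005
```

The tool stopped dead after about 6 mm of travel and the force jumped to 13.8 N, so the button has bottomed. Releasing and retreating.

Request:
{"method": "move_arm", "body": {"steps": [[[0, 0, -0.005], 0], [[0, 0, -0.02], 0], [[0, 0, -0.06], 0], [[0, 0, -0.11], 0], [[0, 0, -0.16], 0], [[-0.05, -0.03, -0.2], 0], [[-0.1, -0.06, -0.22], 0], [[-0.14, -0.09, -0.22], 0], [[-0.14, -0.09, -0.22], 0], [[-0.14, -0.09, -0.22], 0], [[-0.14, -0.09, -0.22], 0]]}}

```text
time_s: 26.22
tool_pos: [0.3846, 0.1493, 0.3108]
tool_rot: [-180.0, -0.0, 82.2]
force: [-0.1, 1.1, 0.1]
grip_width: 0.0008
```

```bash
python3 - <<'E'
from h import *
o=env.get_obs();print(o['tool_pos'],o['force'],o['time_s'])
im,d=env.read_camera('top');print(wheel('top',im,d))
P,u,v=pts('top',d);H,S,V=cv2.cvtColor(im,cv2.COLOR_RGB2HSV)[v,u].astype(int).T
g=(np.hypot(P[:,0]-.502,P[:,1]-.271)<.025)&(H>45)&(H<90)&(S>60);print('green',g.sum(),P[g].mean(0) if g.any() else None)
cv2.imwrite('pics/t5.png',cv2.resize(im[:,:,::-1],(800,600)))
E
```

```text
[0.38458015 0.14925248 0.31076825] [-0.07678242  1.12319055  0.1350818 ] 26.225
(array([ 0.48546576, -0.25306879]), 1237, array([ 0.43749197, -0.30356641]), array([ 0.43720301, -0.30311192]), np.int64(93), array([ 0.43678146, -0.30164059,  0.24744208]))
green 80 [0.50196838 0.27241697 0.09110437]
```

View pics/t5.png

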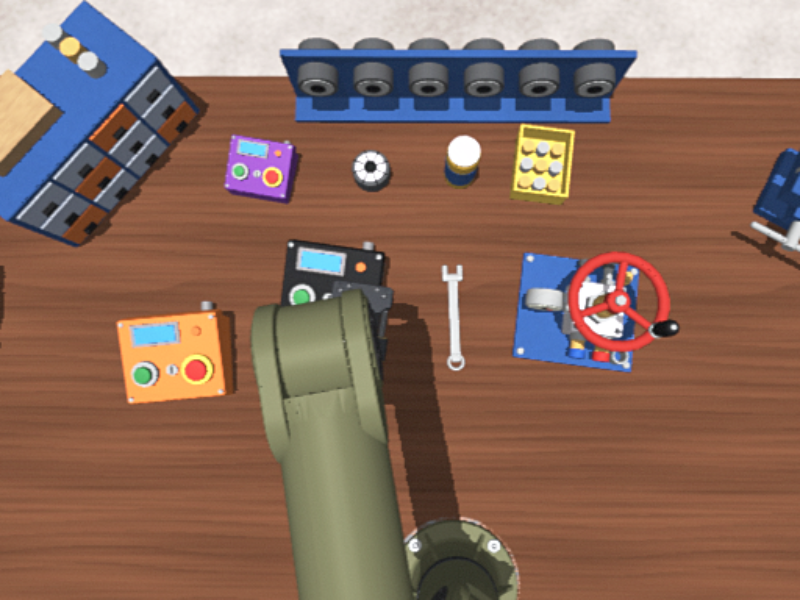

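The handle is unchanged at (668,328). The green button is back out at z = 0.091, as before pressing, and the loose parts that show are where they were. The fitting is hidden by the arm. The gripper hangs clear, so I'm handing in.

```bash
python3 -c "
from cell import env
print(env.sign_off())"
```

```text
the job is handed in; nothing more can be done
None
```

I turned the hand wheel one full turn anticlockwise, then pressed and released the green button on the larger black console. I handed the job in at about 26 s of the 64 s allowed; no verdict was reported.

- **Wheel:** I pushed the handle with closed fingertips, about 5–8 N whenever I checked. After about 226° I lifted clear to unwind joint 7, then pushed the rest. In the final top image the handle is within about 1° of its starting direction, and it did not move between the last two looks.
- **Button:** After about 6 mm of travel the tool stopped dead and the force jumped to 13.8 N, so it was fully in. Afterwards its top measured 0.091 m high, the same as before the press. I did not go near the red emergency stop.
- **Loose parts:** The spanner, oil can, die and bin were where they had been in the last top image. The arm hid the fitting in that picture. It was standing just before the press, and the tool only rose after that. I did not check the ferrule and plug on their own at the end.
- **Disagreement:** The scene camera's handle and button positions were 7–15 mm off the top camera's. I relied on the top and wrist views, which agreed to within a few millimetres on the wheel, and on where the fingertips made contact.

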